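# Find the covered sensor well by feel and seat the probe

## Robot

A 6-joint arm with a two-finger parallel gripper is mounted at the origin on the work surface. World frame = base frame: x ahead of the robot, y to its left, z up, the work surface at z = 0. Lengths are in m, angles in degrees, forces in N, time in s.
With the tool pointing down it reaches from about 0.275 to 0.875 m from the base axis. Payload 12.5 kg.
Tool frame: the origin (TCP) lies on the mounting face of the last link; the fingertips stand 173 mm ahead of it and the grasp point (between the pads) lies 155 mm ahead of it; y points along the fingers, z is the direction in which the jaws open and shut, and the axes are right-handed (so a half turn about y gives the same grasp; the last joint's range is limited). The gripper opens to 85 mm and grips with 20 to 120 N. Pads are 22 mm wide; open, the fingers measure 114 mm over their backs; the gripper's body (76 mm by 85 mm) begins 54 mm behind the grasp point. The pads swing forward as they close: fully open they stand 13 mm farther back than shut.
Start: joints at [63.22, 20.094, 94.641, -0, 65.266, -4.847], TCP at [0.205, 0.51, 0.405] pointing down, gripper open.
Joint ranges: [-157.81, 157.81], [-45, 120.19], [0.68, 151.7], [-89.99, 269.99], [4.06, 180], [-164.3, 164.3]. Speed limits (degrees/s): [127.2, 127.2, 159.86, 180, 180, 180].

## Interface

Orientations are given as [roll, pitch, yaw] about the fixed x, y, z axes, in that order (R = Rz(yaw) Ry(pitch) Rx(roll)).
In Python, from station import telemetry, capture, camera_model, job, nets gives the robot as it stands.
- The arm moves only by the tool jog_arm, never from a script. Its argument "steps" is a list that holds one entry, the list of rows, each a list of 7 numbers: the shift along the world's x, y, z in cm, then the turn, a rotation vector about the world's x, y, z in degrees, then the opening, from 0 (shut) to 1 (fully open). A call has 1 to 20 rows; each row is the pose to reach, as a shift and turn from the pose commanded when the call began; what a row does not reach only later rows make up. A row lasts 1/10 s, in which the tool goes at most 50 mm and 8.59 degrees, less where a joint would pass 70% of its speed; a pose out of reach is approached as far as the arm can. A call with a gripper value outside its range is refused whole. The fingers move at their own pace and stop on an object; "newtons" is the grip in N (left out, the last holds). Time passes only in rows, so rows that repeat a pose let the fingers close. It gives the time, the measured TCP pose, the force and the opening at its end, in the units of the state.
- telemetry.read_state(): the state, without advancing time (a new reading comes with each control period).
- capture(name): name is "scene" or "side" or "wrist"; returns (picture, depth): 420x560x3 uint8, blue, green, red; 420x560 float32, m along the optical axis (not along the pixel's ray), 0 where there is no reading.
- camera_model(name): a dict with "intrinsics" (3x3 intrinsics, pixels), "R" (3x3) and "t" (3): a world point X has camera coordinates R X + t. Camera axes: x right, y down, z forward; pixel columns grow to the right and rows downward; lengths in m; the calibration is good to about 2 mm. A picture is of the moment at which its call begins: read the wrist's pose just before it. camera_model takes no time and is no camera call; for the wrist camera it gives the pose at the moment of the call.
- job.sign_off(): hands the job in, once; it reports no verdict.
Trained networks look in the newest picture that a camera, given by its name, has taken for a name from the list of things; names that differ only in an ending like _2 or _b are one class to them, and where a whole thing is asked for, a point or a joint stands for the part that bears it (a point fixed in the world has none). Each returns a list of dicts, best first, with "confidence" (0 to 1); they miss things now and then, are a little off and sometimes report something else, mostly with a low value. They report only what shows in the picture. A call takes as long as a camera call. They do not tell look-alikes from the thing itself.
- nets.spot_in(label, camera): "point" ([x, y, z] in m, in world coordinates, good to about 4 mm: the middle of the surface that is visible of it).
- nets.landmark_of(label, camera): "point" ([x, y, z] in m, in world coordinates, good to about 4 mm: a listed point, or the origin of a listed thing).
The state is a dict: "time_s": time; "qpos": joint angles; "joint_velocities": joint speeds; "tau": joint torques, N m; "tcp_pos": TCP position; "ee_rot": TCP orientation; "force": force on the tool from outside, world axes, zero at the start; "moment": the same for the moment, N m; "width": finger opening in m.
Only numpy, scipy, OpenCV 4.12 (cv2) and the standard library are available. Lean on these libraries where they do the work, as an engineer would, in place of code of your own. Each camera call takes 0.05 s, during which the arm holds its last target. There are 200 camera calls.

## Task

Take the temperature probe out of its stand, touch its sprung tip down in the channel of the green housing's cover close to one end, and slide it along the channel under light pressure until you feel it drop through the flush hidden shutter into the sensor well. Then push it gently fully home, so that its collar sits flat on the cover, and let go, leaving it standing there. The cover is thin sheet, so never load it with more than 25 N, and leave the jar, the wrench and the copper elbow where they lie.

Things in the scene. Friction and masses are not known exactly. Their poses are not given: they have to be found in the camera images.
- probe_grip (a point): Centre of the temperature probe's black handle (half-way up, on its axis); z up along the probe. Handle: round, 26 mm in diameter, 62 mm tall, with an 18 mm wide, 4 mm high steel cap on top. Probe weight 0.17 to 0.25 kg. It starts upright in its stand.
- probe_collar (a point): Centre of the underside of the probe's steel collar, 36 mm below the handle's centre on the same axis; z up along the probe. The collar is a disc 34 mm in diameter and 5 mm thick at the foot of the handle. It is what finally rests flat on the housing's cover.
- probe: The whole probe, origin at the collar's underside. Below the collar: a 12.4 mm wide shoulder 3 mm high, then a flat-ended 10 mm steel tip ending 34 mm below the collar when free. The tip is on a spring: it starts to give at about 2 N and yields along the axis at 0.3 N per mm, up to 20 mm (about 8 N), then is solid, as is the collar. In its well the probe's own weight keeps it down.
- stand: The probe's stand: fixed grey block 80 x 80 mm, 60 mm high, origin at its underside; a 17 mm upright hole in its top, 50 mm deep, holds the tip, the collar rests on its top. Lift the probe straight up at least 45 mm to clear it.
- header: The green sheet-steel housing, fixed; origin at the middle of its underside. 200 mm along its x, 300 mm along its y, cover (top face) 95 mm high; two copper pipe stubs stand out 20 mm from its +x side. The cover has one straight channel along y in its middle.
- channel (a point): Middle of the channel, level with the cover's top face; z up, y along the channel, x across it. The channel is a slot 16 mm wide, 160 mm long (80 mm either way from this point), 4 mm deep, with a hard flat dark steel floor. Close to one end means tip centre 52 to 74 mm from this point.
- channel_end (a point): The +y end of the channel, 80 mm from its middle. The hidden well lies on the channel's centre line at most 42 mm either way from the middle: a hole 16 mm across by 14 mm along the channel, shut flush by a steel shutter on a weak spring (under 1 N). The tip pressed and slid over it drops in and the pressing force falls below 1 N; the well is deeper than the probe below its collar.
- paste: Bystander: grey jar with a white lid, 60 mm wide, 60 mm high; origin at its underside.
- wrench: Bystander: steel wrench 200 mm long lying on the bench.
- elbow: Bystander: copper pipe elbow with brass ends, legs about 40 mm, lying on the bench near the robot.
There are look-alikes about, which are no part of the job. Of the things like the probe, leave any that is blue or yellow; of the rest the larger one is meant.

How it is judged:
By the outcome, as a careful person would: the job done as asked, in the order asked, and still so for the second after the job is handed in, with the robot touching nothing.
It also fails if it takes over 67 s, if anything falls off the work surface, if the arm or the gripper's body presses on something with over 40 N, if the wrist force passes 120 N, or if a joint passes its speed limit or range.

## Working session

There is one attempt and no reset: what is moved stays moved. The work goes in short steps, Python scripts to look and compute and a tool call to move; the robot and the scene stay as the last step left them, time stands still between calls to the robot, and variables do not carry over. Pictures are saved under pics/ and viewed, about 8 in all and at most 12, crops included, and the job is handed in when it is done.

Besides the shell and the picture viewer there is one more tool, called after "Call:" as name([rows], argument=value, ...), one row to a line, values as JSON. jog_arm: Moves the arm, as the interface text tells. Its arguments: {"type":"object","properties":{"steps":{"type":"array"},"newtons":{"type":"number"}},"required":["steps"]}

```bash
mkdir -p pics; ls; python3 - <<'E'
from station import telemetry,capture,camera_model,nets
import cv2,numpy as np
s=telemetry.read_state();print({k:np.round(v,3).tolist() for k,v in s.items()})
ims=[]
for c in ("scene","side"):
    p,d=capture(c); cv2.imwrite(f'pics/{c}0.png',p); np.save(f'{c}0.npy',d)
    m=camera_model(c)
    for l in ("probe_grip","probe_collar","probe","stand","header","channel","channel_end","paste","wrench","elbow"):
        for r in nets.landmark_of(l,c):
            X=np.array(r["point"]);q=np.array(m["intrinsics"])@(np.array(m["R"])@X+np.array(m["t"]))
            print(c,l,X.round(3),round(r["confidence"],2),(q[:2]/q[2]).round())
E
```

```text
pics
{'time_s': 0.0, 'qpos': [63.22, 20.126, 94.677, -0.002, 65.266, -4.847], 'joint_velocities': [0.043, -0.067, -0.051, 0.01, -0.011, -0.017], 'tau': [0.001, -50.61, -29.141, -0.0, 0.005, -0.0], 'tcp_pos': [0.205, 0.51, 0.404], 'ee_rot': [-90.069, 0.004, -21.933], 'force': [-0.248, 0.101, -1.135], 'moment': [-0.06, 0.001, -0.046], 'width': 0.085}
scene probe_grip [ 0.506 -0.214  0.097] 0.71 [249. 144.]
scene probe_grip [ 0.601 -0.179  0.05 ] 0.7 [228. 185.]
scene probe_grip [ 0.402 -0.18   0.066] 0.6 [292. 144.]
scene probe_grip [ 0.468 -0.31   0.054] 0.45 [239. 136.]
scene probe_collar [ 0.505 -0.211  0.056] 0.78 [252. 159.]
scene probe_collar [ 0.402 -0.18   0.039] 0.77 [292. 153.]
scene probe_collar [ 0.603 -0.183  0.025] 0.77 [227. 193.]
scene probe_collar [ 0.466 -0.31   0.025] 0.64 [241. 145.]
scene probe [ 0.506 -0.212 -0.002] 0.72 [253. 178.]
scene probe [ 0.602 -0.178  0.025] 0.6 [229. 193.]
scene probe [ 0.503 -0.216  0.062] 0.56 [251. 156.]
scene probe [ 0.466 -0.309  0.026] 0.42 [241. 145.]
scene stand [ 0.504 -0.211 -0.004] 0.97 [254. 178.]
scene header [0.534 0.251 0.
[... 493 characters left out ...]
5 [280. 300.]
side probe_collar [ 0.471 -0.311  0.028] 0.92 [283. 371.]
side probe_collar [ 0.401 -0.182  0.038] 0.84 [211. 311.]
side probe_collar [ 0.602 -0.182  0.027] 0.67 [328. 282.]
side probe [ 0.506 -0.208  0.056] 0.97 [281. 298.]
side probe [ 0.404 -0.181  0.034] 0.88 [213. 312.]
side probe [ 0.605 -0.179  0.024] 0.87 [329. 282.]
side probe [ 0.467 -0.309  0.027] 0.83 [280. 371.]
side stand [ 0.506 -0.214 -0.002] 0.97 [282. 324.]
side channel [0.537 0.257 0.093] 0.85 [219. 125.]
side channel_end [0.519 0.333 0.096] 0.86 [202. 108.]
side paste [ 0.789  0.058 -0.001] 0.63 [359. 189.]
side wrench [ 0.768 -0.183  0.001] 0.84 [411. 268.]
side elbow [ 0.371  0.003 -0.004] 0.59 [171. 254.]
```

```bash
python3 - <<'E'
import cv2
a=cv2.imread('pics/scene0.png')[:,100:500];b=cv2.imread('pics/side0.png')[60:400,100:480]
cv2.imwrite('pics/v1.png',cv2.hconcat([cv2.resize(a,(400,420)),cv2.resize(b,(400,420))]))
E
```

```text
(no output)
```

View pics/v1.png

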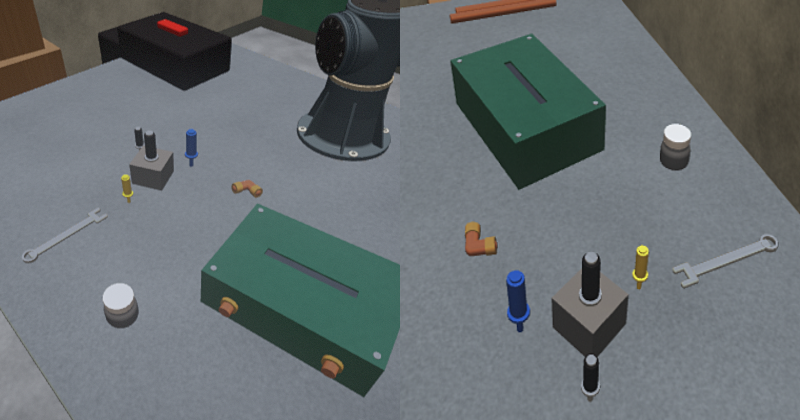

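The probe to take is the large black one standing in the stand, at left-panel pixel (150,145). The blue, yellow and small black ones are look-alikes. Next I look at the housing with the wrist camera.

Call:
jog_arm([
  [[8,-6,2,0,0,8,1],[16,-12,4,0,0,16,1],[24,-18,6,0,0,25,1],[30,-24,8,0,0,35,1],[30,-26,8,0,0,35,1],[30,-26,8,0,0,35,1],[30,-26,8,0,0,35,1],[30,-26,8,0,0,35,1],[30,-26,8,0,0,35,1],[30,-26,8,0,0,35,1],[30,-26,8,0,0,35,1],[30,-26,8,0,0,35,1],[30,-26,8,0,0,35,1],[30,-26,8,0,0,35,1],[30,-26,8,0,0,35,1]],
])

```text
time_s: 2.6
tcp_pos: [0.5051, 0.2506, 0.4847]
ee_rot: [-90.0, 0.0, 13.1]
force: [-0.5, -0.1, 0.4]
width: 0.0855
```

```bash
cat > h.py <<'E'
from station import telemetry,capture,camera_model,nets
import cv2,numpy as np
np.set_printoptions(suppress=True)
def model(c):
    m=camera_model(c);return [np.array(m[k],float) for k in ("intrinsics","R","t")]
def world(m,uv,z=None,d=None):
    K,R,t=m;r=R.T@np.linalg.inv(K)@np.array([*uv,1.]);o=-R.T@t
    return o+r*((z-o[2])/r[2] if d is None else d)
def proj(m,X):
    K,R,t=m;q=K@(R@np.array(X)+t);return (q[:2]/q[2])
def look(c,name,labels):
    m=model(c);p,d=capture(c);cv2.imwrite(f'pics/{name}.png',p);np.savez(name,d=d,K=m[0],R=m[1],t=m[2])
    for l in labels:
        for r in nets.landmark_of(l,c): print(c,l,np.round(r["point"],4),round(r["confidence"],2),proj(m,r["point"]).round())
    return m,p,d
def st():
    s=telemetry.read_state();print(round(s['time_s'],2),*(np.round(s[k],4) for k in('tcp_pos','ee_rot','force','qpos')),s['width'])
E
python3 - <<'E'
from h import *
st();look('wrist','w1',['channel','channel_end','header'])
E
```

```text
2.6 [0.5051 0.2506 0.4847] [-90.0011   0.0029  13.1142] [-0.4602 -0.0955  0.407 ] [ 21.6603  17.622   86.591   -0.0007  75.79   -81.4537] 0.08554091020824595
wrist channel [0.5377 0.2496 0.0938] 0.68 [271. 210.]
wrist channel_end [0.514  0.3343 0.0969] 0.77 [344. 208.]
wrist header [0.5331 0.2527 0.0034] 0.7 [275. 192.]
```

View pics/w1.png

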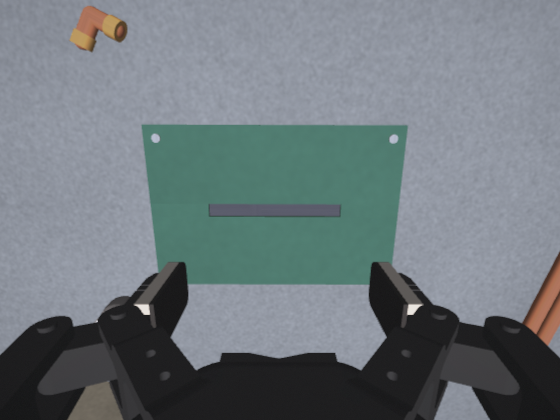

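The wrist view shows the cover with the dark channel at about (208–341, 204–217), running almost horizontally. I segment it here and in the scene and side views.

```bash
python3 - <<'E'
from h import *
def chan(name,p,m,d,X0):
    hsv=cv2.cvtColor(p,cv2.COLOR_BGR2HSV)
    u,v=proj(m,X0)
    green=((hsv[...,1]>90)&(hsv[...,0]>60)&(hsv[...,0]<100)).astype(np.uint8)
    n,l,s,c=cv2.connectedComponentsWithStats(1-green,connectivity=4)
    k=l[int(round(v)),int(round(u))];print(name,'comp',s[k],'col',p[int(v),int(u)])
    cs,_=cv2.findContours((l==k).astype(np.uint8),0,1)
    pts=np.array([world(m,q,z=.095)[:2] for q in max(cs,key=cv2.contourArea)[:,0]],np.float32)
    r=cv2.minAreaRect(pts);b=cv2.boxPoints(r)
    print(name,np.round(r[0],4),np.round(r[1],4),round(r[2],2)); print(b.round(4).tolist())
    yy,xx=np.where(green>0)
    Z=[world(m,(x,y),d=d[y,x])[2] for y,x in zip(yy,xx) if d[y,x]>0 and np.hypot(*(world(m,(x,y),d=d[y,x])[:2]-X0[:2]))<.06]
    print('cover z',np.median(Z))
w=np.load('w1.npz');chan('wrist',cv2.imread('pics/w1.png'),(w['K'],w['R'],w['t']),w['d'],[.535,.2525,.095])
for c in('scene','side'): chan(c,cv2.imread(f'pics/{c}0.png'),model(c),np.load(c+'0.npy'),[.535,.2525,.093])
E
```

```text
wrist comp [     0      0    560    420 232275] col [109  95  93]
wrist [0.5849 0.2733] [0.5464 0.8386] 13.04
[[0.2240999937057495, 0.6201000213623047], [0.41339999437332153, -0.19679999351501465], [0.9456999897956848, -0.07349999994039536], [0.7563999891281128, 0.7434999942779541]]
cover z 0.09334575948972151
scene comp [365 248  93  51 720] col [96 82 77]
scene [0.5382 0.254 ] [0.0164 0.1603] 12.82
[[0.5123999714851379, 0.3303000032901764], [0.5479999780654907, 0.17399999499320984], [0.5640000104904175, 0.1776999980211258], [0.5284000039100647, 0.33390000462532043]]
cover z 0.095241283214957
side comp [200 111  39  33 253] col [75 65 61]
side [0.5335 0.2493] [0.0143 0.1549] 12.87
[[0.5092999935150146, 0.323199987411499], [0.5437999963760376, 0.17229999601840973], [0.5577999949455261, 0.17550000548362732], [0.5232999920845032, 0.3264000117778778]]
cover z 0.09480019028572262
```

Call:
jog_arm([
  [[-4,-41,-4,0,0,0,1],[-4,-41,-4,0,0,0,1],[-4,-41,-4,0,0,0,1],[-4,-41,-4,0,0,0,1],[-4,-41,-4,0,0,0,1],[-4,-41,-4,0,0,0,1],[-4,-41,-4,0,0,0,1],[-4,-41,-4,0,0,0,1],[-4,-41,-4,0,0,0,1],[-4,-41,-4,0,0,0,1],[-4,-41,-4,0,0,0,1],[-4,-41,-4,0,0,0,1],[-4,-41,-4,0,0,0,1],[-4,-41,-4,0,0,0,1],[-4,-41,-4,0,0,0,1]],
])

```text
time_s: 4.3
tcp_pos: [0.4655, -0.1593, 0.4448]
ee_rot: [-90.0, -0.0, 13.1]
force: [1.2, 0.3, -0.1]
width: 0.0854
```

```bash
python3 - <<'E'
from h import *
st();look('wrist','w2',['probe_grip','probe_collar','stand'])
E
```

```text
4.3 [ 0.4655 -0.1593  0.4448] [-90.004   -0.0084  13.1161] [ 1.2483  0.3073 -0.1355] [ -24.3142   11.6127  100.0955    0.0021   68.2827 -127.431 ] 0.08539507202146167
wrist probe_grip [ 0.4698 -0.3115  0.0574] 0.68 [147. 159.]
wrist probe_grip [ 0.6044 -0.1798  0.0517] 0.62 [238. 283.]
wrist probe_grip [ 0.4012 -0.1842  0.0699] 0.59 [268. 125.]
wrist probe_grip [ 0.5035 -0.2123  0.0987] 0.55 [221. 216.]
wrist probe_collar [ 0.6043 -0.1785  0.0248] 0.86 [241. 273.]
wrist probe_collar [ 0.4677 -0.3118  0.0277] 0.85 [157. 155.]
wrist probe_collar [ 0.5053 -0.2135  0.0588] 0.81 [226. 207.]
wrist probe_collar [ 0.4034 -0.1785  0.0365] 0.75 [274. 128.]
wrist stand [ 0.5037 -0.2059  0.0038] 0.56 [238. 197.]
```

View pics/w2.png

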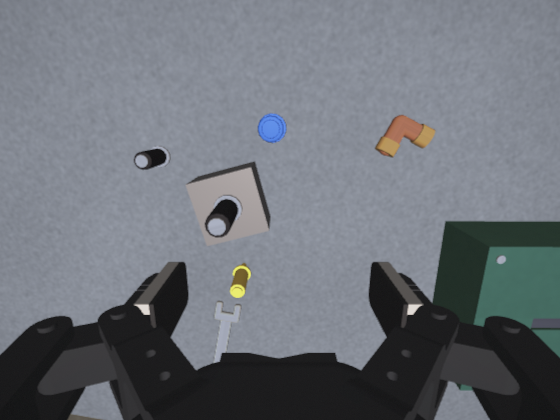

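The wrist view shows the big probe in the stand, with its cap at about (217,226) and its collar at about (226,207). Next I compute its axis from several views, and the channel centre from w1.

```bash
python3 - <<'E'
from h import *
w=np.load('w2.npz');m=(w['K'],w['R'],w['t']);p=cv2.imread('pics/w2.png')
for nm,mm,pp,dd in [('wrist',m,p,w['d'])]+[(c,model(c),cv2.imread(f'pics/{c}0.png'),np.load(c+'0.npy')) for c in('scene','side')]:
    u,v=np.round(proj(mm,[.505,-.212,.131])).astype(int)
    g=pp[v-14:v+15,u-14:u+15].min(2)
    msk=(g>90).astype(np.uint8)
    # steel cap: bright blob nearest predicted
    n,l,s,c=cv2.connectedComponentsWithStats(msk)
    for i in range(1,n):
        if 15<s[i,4]<400:
            q=c[i]+[u-14,v-14];print(nm,'blob',q.round(1),s[i,4],world(mm,q,z=.131).round(4),'depth->',world(mm,q,d=dd[int(round(q[1])),int(round(q[0]))]).round(4))
w=np.load('w1.npz');m=(w['K'],w['R'],w['t']);p=cv2.imread('pics/w1.png')
sub=p[195:227,198:352].astype(int);msk=((sub[...,1]-sub[...,2])<18).astype(np.uint8)
n,l,s,c=cv2.connectedComponentsWithStats(msk);k=1+s[1:,4].argmax();print(s[k])
cs,_=cv2.findContours((l==k).astype(np.uint8),0,1)
P=max(cs,key=cv2.contourArea)[:,0]+[198,195]
r=cv2.minAreaRect(np.array([world(m,q,z=.095)[:2] for q in P],np.float32));print(r)
E
```

```text
[  11    9  131   12 1547]
((0.5352557897567749, 0.25345438718795776), (0.013787291012704372, 0.15757589042186737), 13.113816261291504)
```

```bash
python3 - <<'E'
from h import *
w=np.load('w2.npz');m=(w['K'],w['R'],w['t']);p=cv2.imread('pics/w2.png')
for nm,mm,pp,dd in [('wrist',m,p,w['d'])]+[(c,model(c),cv2.imread(f'pics/{c}0.png'),np.load(c+'0.npy')) for c in('scene','side')]:
    u,v=np.round(proj(mm,[.505,-.212,.131])).astype(int);print(nm,u,v)
    a=max(v-14,0);g=pp[a:v+15,u-14:u+15].max(2)
    dk=(g<70).astype(np.uint8)  # handle silhouette incl.
    n,l,s,c=cv2.connectedComponentsWithStats(((g>=95)&(g<250)).astype(np.uint8))
    for i in range(1,n):
        if s[i,4]>8:
            q=c[i]+[u-14,a];print('blob',q.round(1),s[i].tolist(),world(mm,q,z=.131).round(4),world(mm,q,d=dd[int(round(q[1])),int(round(q[0]))]).round(4))
E
```

```text
wrist 215 227
blob [213.2 229.5] [0, 0, 29, 29, 588] [ 0.508  -0.2134  0.131 ] [ 0.5085 -0.2136  0.1296]
scene 249 132
blob [251.5 128.3] [0, 0, 29, 29, 559] [ 0.4917 -0.2201  0.131 ] [ 0.3696 -0.3875 -0.001 ]
blob [239.8 144.5] [0, 23, 10, 6, 24] [ 0.5506 -0.1874  0.131 ] [ 0.4758 -0.2988  0.0385]
side 282 267
blob [282.2 264.3] [0, 0, 29, 29, 638] [ 0.5067 -0.2071  0.131 ] [ 0.5077 -0.2047  0.1282]
```

```bash
python3 - <<'E'
from h import *
w=np.load('w2.npz');m=(w['K'],w['R'],w['t'])
for nm,mm,dd in [('wrist',m,w['d'])]+[(c,model(c),np.load(c+'0.npy')) for c in('scene','side')]:
    u,v=np.round(proj(mm,[.505,-.212,.125])).astype(int)
    X=np.array([world(mm,(x,y),d=dd[y,x]) for y in range(max(v-25,0),v+26) for x in range(u-25,u+26) if dd[y,x]>0])
    X=X[np.hypot(X[:,0]-.505,X[:,1]+.212)<.03]
    t=X[X[:,2]>X[:,2].max()-.005]; print(nm,'zmax',X[:,2].max().round(4),len(t),t.mean(0).round(4),((t.min(0)+t.max(0))/2).round(4))
E
```

```text
wrist zmax 0.1313 270 [ 0.5046 -0.2106  0.129 ] [ 0.5039 -0.2099  0.1289]
scene zmax 0.1329 37 [ 0.5086 -0.2082  0.1303] [ 0.5094 -0.2087  0.1304]
side zmax 0.1326 105 [ 0.5029 -0.2142  0.1305] [ 0.5039 -0.2145  0.1302]
```

Call:
jog_arm([
  [[4,-5.1,0,0,0,0,1],[4,-5.1,0,0,0,0,1],[4,-5.1,-4,0,0,0,1],[4,-5.1,-8,0,0,0,1],[4,-5.1,-11,0,0,0,1],[4,-5.1,-14,0,0,0,1],[4,-5.1,-16,0,0,0,1],[4,-5.1,-18,0,0,0,1],[4,-5.1,-19.2,0,0,0,1],[4,-5.1,-19.2,0,0,0,1],[4,-5.1,-19.2,0,0,0,1],[4,-5.1,-19.2,0,0,0,1]],
], newtons=60)

```text
time_s: 5.7
tcp_pos: [0.5057, -0.211, 0.2537]
ee_rot: [-90.1, -0.1, 13.1]
force: [0.1, -0.7, 0.1]
width: 0.0856
```

Call:
jog_arm([
  [[0,0,0,0,0,0,0.1],[0,0,0,0,0,0,0.1],[0,0,0,0,0,0,0.1],[0,0,0,0,0,0,0.1],[0,0,0,0,0,0,0.1],[0,0,0,0,0,0,0.1],[0,0,0,0,0,0,0.1],[0,0,0,0,0,0,0.1],[0,0,0,0,0,0,0.1],[0,0,0,0,0,0,0.1]],
], newtons=60)

```text
time_s: 6.7
tcp_pos: [0.5055, -0.2109, 0.253]
ee_rot: [-90.0, -0.0, 13.1]
force: [-0.6, -0.1, 5.8]
width: 0.0247
```

Call:
jog_arm([
  [[0,0,1,0,0,0,0.1],[0,0,2.5,0,0,0,0.1],[0,0,5,0,0,0,0.1],[0,0,8,0,0,0,0.1],[0,0,11,0,0,0,0.1],[0,0,13,0,0,0,0.1],[0,0,14,0,0,0,0.1],[0,0,14,0,0,0,0.1],[0,0,14,0,0,0,0.1],[0,0,14,0,0,0,0.1]],
])

```text
time_s: 7.7
tcp_pos: [0.5052, -0.2107, 0.3914]
ee_rot: [-89.9, 0.1, 13.1]
force: [0.3, -0.6, -0.9]
width: 0.0247
```

```bash
python3 - <<'E'
from h import *
st()
ims=[]
for c in('scene','side','wrist'):
    m,p,d=look(c,c+'2',['probe_grip','probe_collar','probe'])
    u,v=np.round(proj(m,[.5055,-.211,.21])).astype(int);u=np.clip(u,70,489);v=np.clip(v,80,339);ims.append(cv2.resize(p[v-80:v+80,u-66:u+66],(264,320),interpolation=cv2.INTER_CUBIC));print(c,u,v)
cv2.imwrite('pics/v4.png',cv2.hconcat(ims))
E
```

```text
7.7 [ 0.5052 -0.2107  0.3914] [-89.9187   0.0957  13.0677] [ 0.2659 -0.5827 -0.9373] [ -27.512    20.6665   95.831    -0.0005   63.6281 -130.5794] 0.024715083569239068
scene probe_grip [ 0.5038 -0.2153  0.2354] 0.9 [245.  88.]
scene probe_grip [ 0.4048 -0.1838  0.0678] 0.83 [290. 143.]
scene probe_grip [ 0.4674 -0.3075  0.0536] 0.57 [240. 137.]
scene probe_grip [ 0.6035 -0.1812  0.0501] 0.56 [226. 185.]
scene probe_grip [ 0.5047 -0.2091 -0.0004] 0.43 [254. 177.]
scene probe_collar [ 0.5022 -0.2118  0.1957] 0.9 [248. 106.]
scene probe_collar [ 0.6024 -0.1784  0.0275] 0.78 [228. 193.]
scene probe_collar [ 0.5037 -0.2122  0.2343] 0.73 [246.  89.]
scene probe_collar [ 0.4676 -0.3094  0.0257] 0.61 [240. 146.]
scene probe_collar [ 0.4017 -0.1808  0.0367] 0.57 [292. 153.]
scene probe [ 0.5006 -0.2154  0.2011] 0.79 [247. 103.]
scene probe [ 0.6025 -0.1786  0.0246] 0.56 [228. 194.]
scene probe [ 0.4664 -0.3085  0.0255] 0.43 [241. 146.]
scene 247 101
side probe_grip [ 0.5056 -0.2083  0.2345] 0.89 [283. 212.]
side probe_grip [ 0.4667 -0.3109  0.0535] 0.72 [281. 362.]
side probe_grip [ 0.5997 -0
[... 465 characters left out ...]
 0.0248] 0.71 [329. 283.]
side 284 226
wrist probe_grip [ 0.505  -0.2128  0.2369] 0.85 [273. 283.]
wrist probe_grip [ 0.4038 -0.1832  0.0736] 0.71 [334.  96.]
wrist probe_grip [ 0.4694 -0.3107  0.0562] 0.68 [185. 136.]
wrist probe_grip [ 0.7666 -0.1809 -0.0035] 0.36 [257. 364.]
wrist probe_grip [0.79   0.0563 0.0013] 0.18 [409. 408.]
wrist probe_collar [ 0.4999 -0.2139  0.198 ] 0.93 [274. 240.]
wrist probe_collar [ 0.47   -0.3112  0.0258] 0.84 [192. 136.]
wrist probe_collar [ 0.4047 -0.1816  0.0371] 0.56 [329. 101.]
wrist probe [ 0.4078 -0.1815  0.0367] 0.78 [328. 104.]
wrist probe [ 0.5038 -0.2106  0.1973] 0.75 [278. 247.]
wrist probe [ 0.4698 -0.3115  0.0258] 0.74 [192. 136.]
wrist 277 259
```

View pics/v4.png

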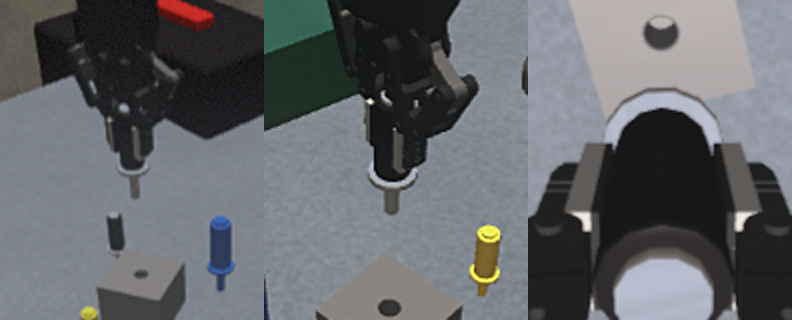

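The probe hangs upright and centred between the pads in all three views (collar at 392,175 in the middle panel), and the stand hole is empty. Next I hover over the -y end of the channel.

Call:
jog_arm([
  [[0.5,3,0,0,0,0,0.1],[1,7,0,0,0,0,0.1],[1.5,11,0,0,0,0,0.1],[2,15,0,0,0,0,0.1],[2.5,19,0,0,0,0,0.1],[3,23,0,0,0,0,0.1],[3.5,27,0,0,0,0,0.1],[4,31,0,0,0,0,0.1],[4.3,35,0,0,0,0,0.1],[4.4,38,0,0,0,0,0.1],[4.4,39.5,0,0,0,0,0.1],[4.4,40.3,0,0,0,0,0.1],[4.4,40.3,-2,0,0,0,0.1],[4.4,40.3,-4,0,0,0,0.1],[4.4,40.3,-4,0,0,0,0.1],[4.4,40.3,-4,0,0,0,0.1],[4.4,40.3,-4,0,0,0,0.1],[4.4,40.3,-4,0,0,0,0.1]],
])

```text
time_s: 10.1
tcp_pos: [0.5496, 0.192, 0.3537]
ee_rot: [-90.0, -0.1, 13.1]
force: [0.0, -0.7, -1.7]
width: 0.025
```

```bash
python3 - <<'E'
from h import *
st()
ims=[]
for c in('scene','side','wrist'):
    m,p,d=look(c,c+'3',['probe_collar'] if c!='wrist' else [])
    u,v=np.round(proj(m,[.549,.193,.11])).astype(int);h=40
    print(c,u,v,'tip exp',proj(m,[.549,.193,.125]).round(1),'cam',(-m[1].T@m[2]).round(2))
    u=np.clip(u,h,559-h);v=np.clip(v,h,419-h)
    ims.append(cv2.resize(p[v-h:v+h,u-h:u+h],None,fx=3.3,fy=3.3,interpolation=cv2.INTER_CUBIC));print(u-h,v-h)
cv2.imwrite('pics/v5.png',cv2.hconcat(ims))
E
```

```text
10.1 [0.5496 0.192  0.3537] [-90.0011  -0.0923  13.0505] [ 0.0282 -0.6891 -1.661 ] [ 14.6739  26.5747  92.6519  -0.0043  60.6812 -88.3746] 0.025033518024799226
scene probe_collar [ 0.4022 -0.1817  0.0386] 0.76 [291. 153.]
scene probe_collar [0.5483 0.1916 0.1569] 0.69 [381. 229.]
scene probe_collar [ 0.466  -0.311   0.0262] 0.69 [240. 145.]
scene probe_collar [ 0.6008 -0.1823  0.0264] 0.59 [228. 192.]
scene 377 249 tip exp [378.4 242.9] cam [0.96 0.42 0.64]
337 209
side probe_collar [ 0.4009 -0.1815  0.0371] 0.92 [211. 311.]
side probe_collar [0.5488 0.1893 0.164 ] 0.91 [231. 110.]
side probe_collar [ 0.4677 -0.3077  0.0242] 0.77 [280. 371.]
side probe_collar [ 0.6017 -0.1818  0.0264] 0.73 [328. 283.]
side probe_collar [0.5513 0.193  0.1928] 0.3 [232.  96.]
side 232 132 tip exp [231.8 126. ] cam [ 0.31 -0.68  0.68]
192 92
wrist 279 223 tip exp [278.7 230. ] cam [0.48 0.18 0.32]
239 183
```

View pics/v5.png

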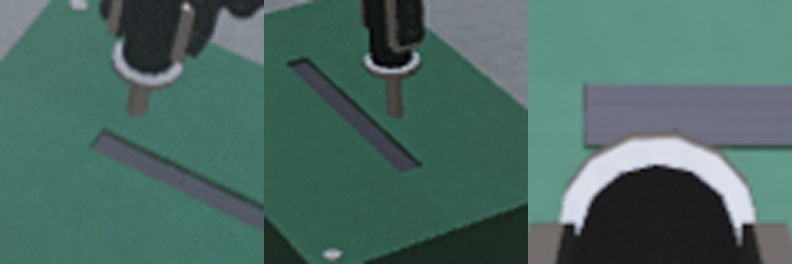

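The tip hangs above the channel's -y end. It ends at scene pixel (377.9,243.5) and side pixel (231.4,126.8), and in the wrist view the slot lies between rows 208.8 and 227.8.

```bash
python3 - <<'E'
from h import *
a=np.array([.975,.222]);u=np.array([-.222,.975]);T=np.array([.5496,.192])
for c,uv,C in(('scene',(377.9,243.5),(.5382,.254)),('side',(231.4,126.8),(.5335,.2493))):
    m=model(c)
    for z in(.124,.127,.130):
        X=world(m,uv,z=z)[:2];e=X-C;print(c,z,X.round(4),'tip vs chan across',(a@e).round(4),'along',(u@e).round(4),'tip vs tcp',((X-T)@a).round(4),((X-T)@u).round(4))
w=np.load('wrist3.npz');m=(w['K'],w['R'],w['t'])
p=cv2.imread('pics/wrist3.png').astype(int)
print('col', [ (p[v,262]).tolist() for v in range(204,234,1)])
for uu in(262,268): 
    A=world(m,(uu,208.5),z=.095)[:2];B=world(m,(uu,227.5),z=.095)[:2];M=(A+B)/2
    print(uu,A.round(4),B.round(4),'width',np.linalg.norm(A-B).round(4),'TCP-chan across',((T-M)@a).round(4))
L=world(m,(256,218),z=.095)[:2];print('end',L.round(4),'TCP from end',((T-L)@u).round(4))
E
```

```text
scene 0.124 [0.5499 0.1929] tip vs chan across -0.0021 along -0.0622 tip vs tcp 0.0005 0.0008
scene 0.127 [0.5523 0.1943] tip vs chan across 0.0005 along -0.0614 tip vs tcp 0.0031 0.0016
scene 0.13 [0.5547 0.1956] tip vs chan across 0.0031 along -0.0606 tip vs tcp 0.0058 0.0024
side 0.124 [0.5478 0.192 ] tip vs chan across 0.0012 along -0.059 tip vs tcp -0.0017 0.0004
side 0.127 [0.5465 0.1873] tip vs chan across -0.001 along -0.0634 tip vs tcp -0.004 -0.0039
side 0.13 [0.5453 0.1826] tip vs chan across -0.0033 along -0.0677 tip vs tcp -0.0063 -0.0082
col [[133, 147, 96], [133, 146, 96], [133, 146, 96], [133, 144, 97], [132, 131, 103], [129, 112, 110], [129, 111, 109], [130, 112, 110], [128, 111, 109], [127, 110, 108], [127, 110, 108], [129, 112, 110], [130, 113, 111], [132, 114, 112], [130, 112, 110], [131, 113, 111], [131, 113, 111], [130, 112, 109], [131, 113, 110], [129, 111, 109], [129, 112, 110], [130, 113, 111], [118, 106, 104], [92, 97, 98], [125, 126, 130], [189, 180, 179], [230, 218, 215], [230, 219, 215], [230, 218, 214], [230, 218, 214]]
262 [0.5452 0.1792] [0.5601 0.1824] width 0.0153 TCP-chan across -0.0005
268 [0.5442 0.1836] [0.5591 0.1869] width 0.0153 TCP-chan across -0.0005
end [0.5536 0.1763] TCP from end 0.0162
```

Call:
jog_arm([
  [[0,0,-1,0,0,0,0.1],[0,0,-2,0,0,0,0.1],[0,0,-2.5,0,0,0,0.1],[0,0,-2.8,0,0,0,0.1],[0,0,-2.8,0,0,0,0.1],[0,0,-2.8,0,0,0,0.1]],
])

```text
time_s: 10.95
tcp_pos: [0.5495, 0.1922, 0.3248]
ee_rot: [-90.0, -0.0, 13.1]
force: [-0.6, 0.0, -1.9]
width: 0.0246
```

Call:
jog_arm([
  [[0,0,-0.1,0,0,0,0.1],[0,0,-0.2,0,0,0,0.1],[0,0,-0.3,0,0,0,0.1],[0,0,-0.4,0,0,0,0.1],[0,0,-0.5,0,0,0,0.1],[0,0,-0.5,0,0,0,0.1],[0,0,-0.5,0,0,0,0.1],[0,0,-0.5,0,0,0,0.1]],
])

```text
time_s: 11.75
tcp_pos: [0.5494, 0.1922, 0.3197]
ee_rot: [-90.0, -0.0, 13.1]
force: [0.9, -0.2, -2.3]
width: 0.0246
```

Call:
jog_arm([
  [[0,0,-0.1,0,0,0,0.1],[0,0,-0.2,0,0,0,0.1],[0,0,-0.3,0,0,0,0.1],[0,0,-0.3,0,0,0,0.1],[0,0,-0.3,0,0,0,0.1]],
])

```text
time_s: 12.25
tcp_pos: [0.5494, 0.1922, 0.3168]
ee_rot: [-90.0, -0.0, 13.1]
force: [1.0, 0.1, 0.4]
width: 0.0248
```

Contact comes at TCP z of about 0.317, which fits the channel floor rather than the rim. I press a bit more and check.

Call:
jog_arm([
  [[0,0,-0.15,0,0,0,0.1],[0,0,-0.3,0,0,0,0.1],[0,0,-0.45,0,0,0,0.1],[0,0,-0.45,0,0,0,0.1],[0,0,-0.45,0,0,0,0.1]],
])

```text
time_s: 12.75
tcp_pos: [0.5494, 0.1922, 0.3122]
ee_rot: [-90.0, -0.0, 13.1]
force: [-0.3, -0.3, 2.1]
width: 0.0247
```

```bash
python3 - <<'E'
from h import *
F=[]
for i in range(3):
    capture('side');F.append(telemetry.read_state()['force'])
print(np.round(F,2))
ims=[]
for c in('scene','side','wrist'):
    m,p,d=look(c,c+'4',[])
    u,v=np.round(proj(m,[.549,.193,.11])).astype(int);h=40
    u=np.clip(u,h,559-h);v=np.clip(v,h,419-h)
    ims.append(cv2.resize(p[v-h:v+h,u-h:u+h],None,fx=3.3,fy=3.3,interpolation=cv2.INTER_CUBIC))
cv2.imwrite('pics/v6.png',cv2.hconcat(ims));st()
E
```

```text
[[-0.47 -1.11  1.53]
 [-0.02 -0.67  1.2 ]
 [ 0.34 -0.01  2.55]]
13.05 [0.5494 0.1922 0.3122] [-90.0009  -0.0084  13.0678] [-0.9176  0.0989  2.808 ] [ 14.6981  29.5433  94.5151  -0.0014  55.9332 -88.3689] 0.024111728818706848
```

View pics/v6.png

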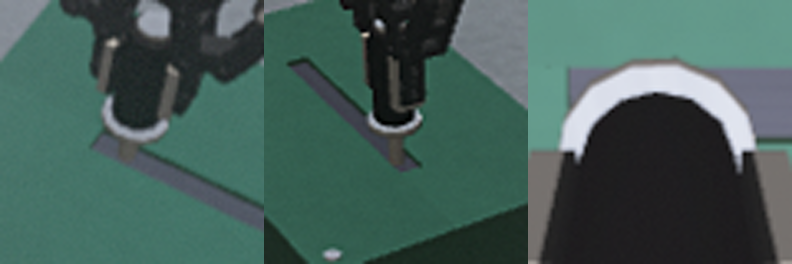

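The tip stands in the slot near its -y end (side panel 398,165), pressing about 4 N against a held baseline of -2 N. I slide up to the search range first, then go on in small steps.

Call:
jog_arm([
  [[-0.03,0.1,0,0,0,0,0.1],[-0.07,0.3,0,0,0,0,0.1],[-0.11,0.5,0,0,0,0,0.1],[-0.16,0.7,0,0,0,0,0.1],[-0.21,0.9,0,0,0,0,0.1],[-0.25,1.1,0,0,0,0,0.1],[-0.3,1.3,0,0,0,0,0.1],[-0.32,1.4,0,0,0,0,0.1],[-0.32,1.4,0,0,0,0,0.1]],
])

```text
time_s: 13.95
tcp_pos: [0.5461, 0.2064, 0.3122]
ee_rot: [-90.0, 0.0, 13.1]
force: [-0.1, -1.7, 2.7]
width: 0.0248
```

Call:
jog_arm([
  [[-0.02,0.1,0,0,0,0,0.1],[-0.045,0.2,0,0,0,0,0.1],[-0.07,0.3,0,0,0,0,0.1],[-0.07,0.3,0,0,0,0,0.1]],
])

```text
time_s: 14.35
tcp_pos: [0.5455, 0.2093, 0.3122]
ee_rot: [-90.0, -0.0, 13.1]
force: [1.4, -1.2, 2.1]
width: 0.0244
```

Call:
jog_arm([
  [[-0.02,0.1,0,0,0,0,0.1],[-0.045,0.2,0,0,0,0,0.1],[-0.07,0.3,0,0,0,0,0.1],[-0.07,0.3,0,0,0,0,0.1]],
])

```text
time_s: 14.75
tcp_pos: [0.5448, 0.2123, 0.3122]
ee_rot: [-90.0, -0.0, 13.1]
force: [-0.8, -2.7, 1.4]
width: 0.0247
```

Call:
jog_arm([
  [[-0.02,0.1,0,0,0,0,0.1],[-0.045,0.2,0,0,0,0,0.1],[-0.07,0.3,0,0,0,0,0.1],[-0.07,0.3,0,0,0,0,0.1]],
])

```text
time_s: 15.15
tcp_pos: [0.5441, 0.2153, 0.3122]
ee_rot: [-90.0, -0.0, 13.1]
force: [-0.1, -1.3, 2.4]
width: 0.0246
```

Call:
jog_arm([
  [[-0.02,0.1,0,0,0,0,0.1],[-0.045,0.2,0,0,0,0,0.1],[-0.07,0.3,0,0,0,0,0.1],[-0.07,0.3,0,0,0,0,0.1]],
])

```text
time_s: 15.55
tcp_pos: [0.5434, 0.2183, 0.3122]
ee_rot: [-90.0, -0.0, 13.1]
force: [1.7, -2.3, 2.3]
width: 0.0249
```

Call:
jog_arm([
  [[-0.02,0.1,0,0,0,0,0.1],[-0.045,0.2,0,0,0,0,0.1],[-0.07,0.3,0,0,0,0,0.1],[-0.07,0.3,0,0,0,0,0.1]],
])

```text
time_s: 15.95
tcp_pos: [0.5427, 0.2213, 0.3122]
ee_rot: [-90.0, -0.0, 13.1]
force: [0.1, -2.3, 1.2]
width: 0.0243
```

Call:
jog_arm([
  [[-0.02,0.1,0,0,0,0,0.1],[-0.045,0.2,0,0,0,0,0.1],[-0.07,0.3,0,0,0,0,0.1],[-0.07,0.3,0,0,0,0,0.1]],
])

```text
time_s: 16.35
tcp_pos: [0.542, 0.2243, 0.3122]
ee_rot: [-90.0, 0.0, 13.1]
force: [0.6, -1.3, 2.3]
width: 0.0246
```

Call:
jog_arm([
  [[-0.02,0.1,0,0,0,0,0.1],[-0.045,0.2,0,0,0,0,0.1],[-0.07,0.3,0,0,0,0,0.1],[-0.07,0.3,0,0,0,0,0.1]],
])

```text
time_s: 16.75
tcp_pos: [0.5412, 0.2275, 0.3122]
ee_rot: [-90.0, -0.0, 13.1]
force: [0.2, 0.9, 1.2]
width: 0.0248
```

```bash
python3 - <<'E'
from h import *
F=[]
for i in range(6):
    capture('side');F.append(telemetry.read_state()['force'])
print(np.round(F,2));print(np.mean(F,0).round(2));st()
E
```

```text
[[ 0.11  2.34  0.15]
 [ 0.21  2.66 -1.18]
 [-0.08  2.22 -1.21]
 [-1.    2.45 -0.05]
 [ 0.48  2.71 -0.68]
 [ 0.06  3.99 -0.97]]
[-0.04  2.73 -0.66]
17.05 [0.5411 0.2275 0.312 ] [-89.958    0.0207  13.0652] [ 0.0576  3.9874 -0.9718] [ 18.2499  30.0257  93.7349   0.0525  56.2562 -84.8444] 0.024738513438480287
```

Call:
jog_arm([
  [[-0.01,0.05,0,0,0,0,0.1],[-0.02,0.1,0,0,0,0,0.1],[-0.02,0.1,0,0,0,0,0.1],[-0.02,0.1,0,0,0,0,0.1]],
])

```text
time_s: 17.45
tcp_pos: [0.5411, 0.2281, 0.3121]
ee_rot: [-90.0, 0.0, 13.1]
force: [-0.5, -0.2, -1.0]
width: 0.0247
```

```bash
python3 - <<'E'
from h import *
F=[]
for i in range(5):
    m,p,d=look('side',f'side5',[]);F.append(telemetry.read_state()['force'])
print(np.round(F,2));print(np.mean(F,0).round(2));st()
m2,p2,_=look('scene','scene5',[])
ims=[]
for m,p in((m2,p2),(m,p)):
    u,v=np.round(proj(m,[.5409,.2285,.11])).astype(int);h=30
    ims.append(cv2.resize(p[v-h:v+h,u-h:u+h],None,fx=6.6,fy=6.6,interpolation=cv2.INTER_CUBIC))
cv2.imwrite('pics/v7.png',cv2.hconcat(ims))
E
```

```text
[[ 0.05  0.16 -1.46]
 [-0.67  0.03 -1.55]
 [ 0.11  0.21 -0.84]
 [-0.51 -0.24 -1.56]
 [ 0.48  0.53 -1.22]]
[-0.11  0.14 -1.33]
17.7 [0.5411 0.2281 0.3122] [-90.0093   0.0078  13.0648] [ 0.4835  0.5323 -1.2245] [ 18.3159  30.03    93.6952  -0.0103  56.2834 -84.7433] 0.024691418365945905
```

View pics/v7.png

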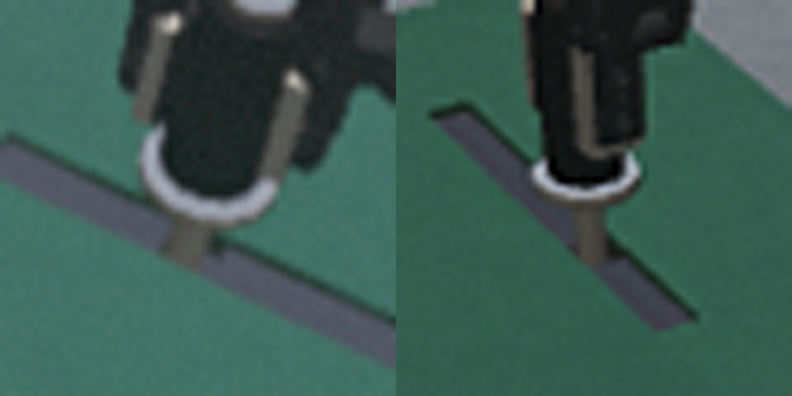

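The pressing force fell from 4 N to under 1 N and a dark hole shows just ahead of the tip (v7 left 215,250; right 620,250), so the tip dropped in against the near edge. I centre it by 1.5 mm, then push down gently.

Call:
jog_arm([
  [[-0.02,0.08,0,0,0,0,0.1],[-0.035,0.15,0,0,0,0,0.1],[-0.035,0.15,-0.2,0,0,0,0.1],[-0.035,0.15,-0.4,0,0,0,0.1],[-0.035,0.15,-0.4,0,0,0,0.1],[-0.035,0.15,-0.4,0,0,0,0.1]],
])

```text
time_s: 18.35
tcp_pos: [0.5407, 0.2297, 0.3081]
ee_rot: [-90.0, 0.0, 13.1]
force: [-0.4, 0.3, -1.2]
width: 0.0246
```

Call:
jog_arm([
  [[0,0,-0.2,0,0,0,0.1],[0,0,-0.4,0,0,0,0.1],[0,0,-0.6,0,0,0,0.1],[0,0,-0.8,0,0,0,0.1],[0,0,-1,0,0,0,0.1],[0,0,-1.2,0,0,0,0.1],[0,0,-1.2,0,0,0,0.1],[0,0,-1.2,0,0,0,0.1]],
])

```text
time_s: 19.15
tcp_pos: [0.5407, 0.2297, 0.2961]
ee_rot: [-90.0, 0.0, 13.1]
force: [0.1, -0.8, -1.5]
width: 0.0247
```

Call:
jog_arm([
  [[0,0,-0.1,0,0,0,0.1],[0,0,-0.2,0,0,0,0.1],[0,0,-0.3,0,0,0,0.1],[0,0,-0.4,0,0,0,0.1],[0,0,-0.5,0,0,0,0.1],[0,0,-0.6,0,0,0,0.1],[0,0,-0.6,0,0,0,0.1],[0,0,-0.6,0,0,0,0.1]],
])

```text
time_s: 19.95
tcp_pos: [0.5408, 0.2297, 0.2902]
ee_rot: [-90.0, 0.0, 13.1]
force: [-0.4, 0.5, -0.9]
width: 0.0246
```

Call:
jog_arm([
  [[0,0,-0.04,0,0,0,0.1],[0,0,-0.08,0,0,0,0.1],[0,0,-0.12,0,0,0,0.1],[0,0,-0.12,0,0,0,0.1]],
])

```text
time_s: 20.35
tcp_pos: [0.5407, 0.2297, 0.2889]
ee_rot: [-90.0, 0.0, 13.1]
force: [0.7, -0.2, -1.1]
width: 0.0249
```

Call:
jog_arm([
  [[0,0,-0.03,0,0,0,0.1],[0,0,-0.05,0,0,0,0.1],[0,0,-0.05,0,0,0,0.1]],
])

```text
time_s: 20.65
tcp_pos: [0.5408, 0.2297, 0.2885]
ee_rot: [-90.0, 0.0, 13.1]
force: [-0.6, 0.8, -1.4]
width: 0.0247
```

Call:
jog_arm([
  [[0,0,-0.03,0,0,0,0.1],[0,0,-0.05,0,0,0,0.1],[0,0,-0.05,0,0,0,0.1]],
])

```text
time_s: 20.95
tcp_pos: [0.5408, 0.2297, 0.2881]
ee_rot: [-90.0, -0.0, 13.1]
force: [-1.1, -0.4, -0.5]
width: 0.0248
```

Call:
jog_arm([
  [[0,0,-0.03,0,0,0,0.1],[0,0,-0.05,0,0,0,0.1],[0,0,-0.05,0,0,0,0.1]],
])

```text
time_s: 21.25
tcp_pos: [0.5408, 0.2297, 0.288]
ee_rot: [-90.0, -0.0, 13.1]
force: [-2.7, -1.3, 6.2]
width: 0.0247
```

The collar touches at TCP z 0.288 with about 8 N. That's seated as predicted, so I release and retreat straight up.

Call:
jog_arm([
  [[0,0,0,0,0,0,1],[0,0,0,0,0,0,1],[0,0,0,0,0,0,1],[0,0,0,0,0,0,1],[0,0,0,0,0,0,1],[0,0,0,0,0,0,1],[0,0,0,0,0,0,1],[0,0,0,0,0,0,1],[0,0,0,0,0,0,1],[0,0,0,0,0,0,1]],
])

```text
time_s: 22.25
tcp_pos: [0.5407, 0.2297, 0.2875]
ee_rot: [-90.0, 0.0, 13.1]
force: [0.2, -0.1, 0.6]
width: 0.0854
```

Call:
jog_arm([
  [[0,0,2,0,0,0,1],[0,0,4,0,0,0,1],[0,0,7,0,0,0,1],[0,0,10,0,0,0,1],[0,0,13,0,0,0,1],[0,0,15,0,0,0,1],[0,0,15,0,0,0,1],[0,0,15,0,0,0,1]],
])

```text
time_s: 23.05
tcp_pos: [0.5406, 0.2296, 0.4371]
ee_rot: [-90.0, 0.0, 13.1]
force: [0.0, 0.8, -1.1]
width: 0.0857
```

```bash
python3 - <<'E'
from h import *
st();ims=[]
for c in('scene','side'):
    m,p,d=look(c,c+'6',['probe_grip','probe_collar'])
    u,v=np.round(proj(m,[.5407,.2297,.12])).astype(int);h=40
    X=np.array([world(m,(x,y),d=d[y,x]) for y in range(v-30,v+31) for x in range(u-30,u+31) if d[y,x]>0])
    X=X[np.hypot(X[:,0]-.541,X[:,1]-.23)<.03];X=X[X[:,2]<.2];t=X[X[:,2]>X[:,2].max()-.004];print(c,'top z',X[:,2].max().round(4),t.mean(0).round(4))
    ims.append(cv2.resize(p[v-h:v+h,u-h:u+h],None,fx=4.9,fy=4.9,interpolation=cv2.INTER_CUBIC))
cv2.imwrite('pics/v8.png',cv2.hconcat(ims))
E
```

```text
23.05 [0.5406 0.2296 0.4371] [-90.0021   0.0066  13.0668] [ 0.0288  0.7924 -1.0839] [ 18.4723  22.2895  86.7072  -0.0016  71.0101 -84.594 ] 0.08567634399618373
scene probe_grip [ 0.4036 -0.1817  0.0679] 0.89 [291. 143.]
scene probe_grip [ 0.6034 -0.1801  0.0523] 0.77 [226. 184.]
scene probe_grip [0.5399 0.2278 0.1321] 0.57 [400. 249.]
scene probe_grip [0.5144 0.3316 0.0962] 0.57 [459. 292.]
scene probe_grip [ 0.4669 -0.3096  0.0529] 0.51 [239. 137.]
scene probe_grip [0.5364 0.2516 0.0051] 0.18 [398. 300.]
scene probe_collar [0.5386 0.2297 0.0926] 0.97 [397. 264.]
scene probe_collar [ 0.6019 -0.1768  0.0236] 0.74 [229. 194.]
scene probe_collar [ 0.403  -0.1802  0.0371] 0.59 [292. 153.]
scene probe_collar [ 0.4648 -0.3093  0.0251] 0.49 [241. 145.]
scene probe_collar [0.5378 0.2515 0.003 ] 0.32 [398. 302.]
scene top z 0.1679 [0.5429 0.231  0.166 ]
side probe_grip [ 0.4038 -0.185   0.0712] 0.82 [212. 298.]
side probe_grip [ 0.4695 -0.3082  0.0539] 0.8 [282. 359.]
side probe_grip [0.5445 0.2351 0.1301] 0.72 [224. 114.]
side probe_grip [ 0.6019 -0.1776  0.0572] 0.62 [329. 268.]
side probe_collar [ 0.4688 -0.3076  0.0279] 0.91 [281. 370.]
side probe_collar [ 0.3993 -0.185   0.0363] 0.87 [211. 314.]
side probe_collar [ 0.6017 -0.1819  0.0287] 0.64 [328. 282.]
side probe_collar [0.5426 0.2287 0.0946] 0.63 [225. 130.]
side top z 0.1674 [0.5377 0.2265 0.1654]
```

View pics/v8.png

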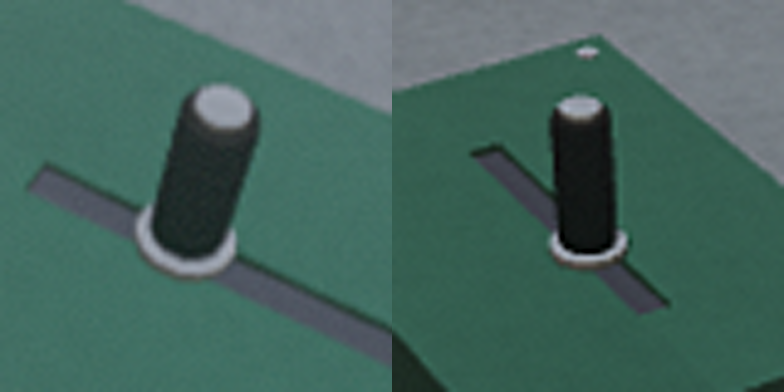

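The probe stands upright with its collar flat on the cover in both views. Its top measures 0.1675 m against 0.166 expected, and these cameras had read the same bias of about +1.6 mm in the stand. I hand the job in.

```bash
python3 -c "
from station import job;print(job.sign_off())"
```

```text
the job is handed in; nothing more can be done
None
```

The probe is standing in the sensor well with its collar on the cover. The gripper let go and rose 15 cm clear before I handed the job in, at about 23 s of the 67 s allowed.

- **What I did:** I took the large black probe out of its stand and touched its tip down about 62 mm from the channel's middle, near the -y end. I then slid it along at about 4 N.
- **Finding the well:** The tip caught on the near edge of the well first. It dropped in about 25 mm on the -y side of the channel's middle, and the pressing force fell below 1 N. I centred the tip by 1.5 mm and lowered it until the collar touched; the highest load I read was about 8 N.
- **Last checks:** Both fixed cameras show the probe upright with its collar flat on the cover. Its top measured 0.1675 m against 0.166 m expected, which matches the same small camera bias seen when it was in the stand.
- **Disagreements:** The scene and side cameras differed by about 5 mm on the channel's position. I went by the wrist camera, which the fit confirmed.
- **Not checked:** Forces were read only at the end of each move, so a short peak between readings would not have shown. I didn't look again at the jar, wrench and elbow at the end; nothing in the moves or forces suggested contact with them.

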